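Close and press together a lamp driver housing

TASK

Close up the lamp driver housing in the wooden cradle: slide its flat metal cover fully home over the compartment, then set the loose upper half onto the two dowels, press it down against the sprung pins until the two halves meet, and hold it there. Finish while still holding the pair pressed together: do not let go, since the pins push the halves apart again.

Things in the scene. Friction and masses are not known exactly. Their poses are not given: they have to be found in the camera images.
- base: White lower half of the housing, 80 (x) x 140 (y) mm, fixed in a plywood cradle: board 110 x 184 x 12 mm, two wooden end cleats at y = +-71 to +-85 mm, 30 mm high. The half's flat top, the parting plane, is 48 mm above the desk. In its middle is an open compartment 56 x 67 mm. Origin: centre of the board's underside, at desk height; z up, y along the housing's length. It does not move.
- seat (a point): Centre of the parting plane, midway between the dowels, axes as the base. Four sprung brass pins of 8 mm diameter at x = +-30, y = +-55 mm from it stand 4 mm proud of the plane. Together they need 4 N to start moving and 8 N to be pushed flush (the upper half's weight, about 1.6 N, helps), so the unpressed upper half rides 4 mm off its seat.
- dowel_a (a point): Foot, on the parting plane, of the dowel at y = +55 mm, x = 0 of the base: a fixed upright steel pin of 12 mm diameter, rising 24 mm above the plane, its last 6 mm tapering to 6 mm diameter.
- dowel_b (a point): Foot, on the parting plane, of the other, equal dowel, at y = -55 mm, x = 0 of the base.
- cover (a joint): Slide of the flat aluminium cover of the compartment, in m: 0 = home (hard stop), up to 0.045 as it is drawn out to the base's -x; starts 0.026 to 0.042. About 1.5 N of friction; it stays where left. Plate 68 (x) x 66 (y) x 5 mm, top 0.5 mm below the parting plane. Unless it is home its rib keeps the upper half from going down.
- rib (a point): Centre of the upright grip rib on the cover, 7 mm above the parting plane (55 mm above the desk). The rib is 10 mm thick (x, along the slide), 36 mm long (y), its top 62 mm above the desk; pinch it across its thickness or push it from the open side towards the base's +x. Axes as the base; at home it stands over the base's x = 0, y = 0.
- cap_center (a point): Loose white upper half, 48 mm high, right way up: flange 80 (x) x 140 (y) x 18 mm with 14 mm through holes at y = +-55 mm, rib pocket 21 x 47 mm below, on its middle a grip block 34 (x) x 60 (y) x 30 mm. The point is half-way up, 24 mm above the underside; z up, y along its length. Fits either way round. Seated, the point is 24 mm above the parting plane, on unpressed pins 28 mm.

How it is judged (in metres and radians):
On the way, in this order (a step that is already met when the one before it is completed fails the run):
1. the cover is slid home over the compartment (within 4 mm) (value of joint cover below 0.004 m and horizontal distance between cap_center and seat above 0.02 m), for 0.2 s.
2. the upper half sits on both dowels, level and in line with the lower half (horizontal distance between cap_center and seat below 0.004 m and z of cap_center in the frame of base between 0.068 and 0.082 m and angle between the y axis of cap_center and the y axis of base, either way round below 0.06 rad and angle between the z axis of cap_center and the z axis of base, either way round below 0.06 rad), for 0.1 s.
At the end, for the whole second after the job is handed in: Cover home (within 4 mm); upper half on the dowels, within 3 mm and 0.06 rad of in line and level, closed to within 1.5 mm; the fingers still hold or press it (over 3 N) so that the halves bear on each other with over 6 N through the last second (value of joint cover below 0.004 m and horizontal distance between cap_center and seat below 0.003 m and z of cap_center in the frame of base between 0.068 and 0.0735 m and angle between the y axis of cap_center and the y axis of base, either way round below 0.06 rad and angle between the z axis of cap_center and the z axis of base, either way round below 0.06 rad and contact force between cap and base above 6 N and contact force between the fingers and cap above 3 N); the arm keeps its last pose, push and grip.
It also fails if it takes over 54 s, if anything falls off the work surface, if the arm or the gripper's body presses on something with over 40 N, if the wrist force passes 120 N, or if a joint passes its speed limit or range.

ROBOT

A 7-joint arm with a two-finger parallel gripper is mounted at the origin on a cart in front of the work surface, level with it; the furniture and walls round the work are solid. World frame = base frame: x ahead of the robot, y to its left, z up, the work surface at z = 0. Lengths are in mm, angles in rad, forces in N, time in s.
With the tool pointing down it reaches from about 400 to 875 mm from the base axis. Payload 4.4 kg.
Tool frame: the origin (TCP) lies between the finger pads; the fingertips stand ctrl.finger_overhang ahead of it and the grasp point (between the pads) lies 11 mm behind it (ctrl.finger_overhang is the distance from the TCP to the fingertips, in mm); z points along the fingers, y is the direction in which the jaws open and shut (so a half turn about z gives the same grasp; the last joint's range is limited). The gripper opens to 85 mm and grips with 20 to 120 N. Pads are 22 mm wide; open, the fingers measure 114 mm over their backs; the gripper's body (76 mm by 85 mm) begins 54 mm behind the grasp point. The pads swing forward as they close: fully open they stand 13 mm farther back than shut.
Start: joints at [1.271, 0.628, 0.038, 1.517, -0.027, 0.996, -0.02], TCP at [150.616, -632.323, 239.313] pointing down, gripper open.
Joint ranges: [-3.06, 3.06], [-0.37, 2.12], [-1.25, 1.32], [0.18, 2.47], [-1.1, 4.24], [0.23, 1.98], [-2.94, 2.94]. Speed limits (rad/s): [2.57, 2.57, 3.14, 3.14, 3.14, 3.14, 3.14].

INTERFACE

Orientations are given as [roll, pitch, yaw] about the fixed x, y, z axes, in that order (R = Rz(yaw) Ry(pitch) Rx(roll)).
In Python, from cell import ctrl gives the robot as it stands. The module is installed in compiled form; this text tells all that it offers.
- The arm moves only by the tool step_arm, never from a script. Its argument "deltas" is a list that holds one entry, the list of rows, each a list of 7 numbers: the opening, from 0 (shut) to 1 (fully open), then the shift along the world's x, y, z in mm, then the turn, a rotation vector about the world's x, y, z in rad. In form: [[[grip, tx, ty, tz, rx, ry, rz], ...]]. A call has 1 to 10 rows; each row shifts and turns the commanded pose from where the row before left it; what a row does not reach is not made up. A row lasts 1/12 s, in which the tool goes at most 41.7 mm and 7.16 degrees, less where a joint would pass 70% of its speed; a pose out of reach is approached as far as the arm can. A call is refused whole if a number of a shift passes 41.7 or a number of a turn 0.125, either way. A call with a gripper value outside its range is refused whole. The fingers move at their own pace and stop on an object; the grip force is fixed at half the most. Time passes only in rows, so rows that do not move let the fingers close. It gives the time, the measured TCP pose, the force and the opening at its end, in the units of the state.
- ctrl.read_state(): the state, without advancing time (a new reading comes with each control period).
- ctrl.get_image(name): name is "scene" or "top" or "wrist"; returns (picture, depth): 400x640x3 uint8, red, green, blue; 400x640 float32, mm along the optical axis (not along the pixel's ray), 0 where there is no reading.
- ctrl.camera_info(name): a dict with "intrinsics" (3x3 intrinsics, pixels), "rvec" (rotation vector, rad) and "tvec" (3), from world to camera coordinates, as OpenCV has them. Camera axes: x right, y down, z forward; pixel columns grow to the right and rows downward; lengths in mm; the calibration is good to about 2 mm. A picture is of the moment at which its call begins: read the wrist's pose just before it. camera_info takes no time and is no camera call; for the wrist camera it gives the pose at the moment of the call.
- ctrl.finish_job(): hands the job in, once; it reports no verdict.
The state is a dict: "clock": time; "qpos": joint angles; "qd": joint speeds; "tau": joint torques, N m; "eef_pos": TCP position; "tool_rot": TCP orientation; "force": force on the tool from outside, world axes, zero at the start; "torque": the same for the moment, N m; "width": finger opening in mm.
Only numpy, scipy, OpenCV 4.12 (cv2) and the standard library are available. Lean on these libraries where they do the work, as an engineer would, in place of code of your own. Each camera call takes 0.05 s, during which the arm holds its last target.

## Working session

There is one attempt and no reset: what is moved stays moved. The work goes in short steps, Python scripts to look and compute and a tool call to move; the robot and the scene stay as the last step left them, time stands still between calls to the robot, and variables do not carry over. Pictures are saved under pics/ and viewed, and the job is handed in when it is done.

Besides the shell and the picture viewer there is one more tool, called after "Call:" by a JSON object that holds its "method" and its "body". step_arm: Moves the arm, as the interface text tells. Its arguments: {"type":"object","properties":{"deltas":{"type":"array"}},"required":["deltas"]}

```bash
mkdir -p pics; ls; cat > h.py <<'E'
import numpy as np, cv2
from cell import ctrl
def grab(n,tag):
    info=ctrl.camera_info(n); im,d=ctrl.get_image(n)
    cv2.imwrite(f'pics/{tag}.png',im[:,:,::-1]); np.savez(f'pics/{tag}.npz',im=im,d=d,K=info['intrinsics'],r=np.array(info['rvec'],float),t=np.array(info['tvec'],float))
    return im,d,info
def load(tag):
    z=np.load(f'pics/{tag}.npz'); return z
def cloud(z):
    K=np.array(z['K']);d=z['d'];h,w=d.shape
    u,v=np.meshgrid(np.arange(w),np.arange(h))
    P=np.stack([(u-K[0,2])/K[0,0]*d,(v-K[1,2])/K[1,1]*d,d],-1)
    R=cv2.Rodrigues(z['r'])[0]
    W=(P-z['t'].ravel())@R
    W[d<=0]=np.nan
    return W
E
python3 - <<'E'
from h import *
s=ctrl.read_state();print(s, ctrl.finger_overhang)
for n in('scene','top','wrist'):
    im,d,i=grab(n,n+'0');print(n,i)
E
```

```text
pics
{'clock': 0.0, 'qpos': array([ 1.27119737,  0.62935351,  0.0384213 ,  1.51837087, -0.0270281 ,
        0.9962941 , -0.02000772]), 'qd': array([-0.00033764, -0.00056967, -0.00088274,  0.0003592 ,  0.00080546,
       -0.00016311, -0.00130342]), 'tau': array([ 7.02020734e-04, -5.63396001e+01,  1.22554097e+00, -1.93445402e+01,
        1.07598701e-02,  1.04087600e-02, -2.11143146e-06]), 'eef_pos': array([ 150.49471851, -631.70944933,  238.38298891]), 'tool_rot': array([-3.13968375e+00, -1.00166430e-05,  2.33792579e-01]), 'force': array([-0.66003917, -0.60311548,  0.24000522]), 'torque': array([ 0.04072909, -0.02953209, -0.01515244]), 'width': 85.42359838917734} 8.0
scene {'intrinsics': array([[394.08371004,   0.        , 318.57803326],
       [  0.        , 394.08371004, 209.42472439],
       [  0.        ,   0.        ,   1.        ]]), 'rvec': array([ 1.20969814, -2.25224013,  1.03449096]), 'tvec': array([404.0309175 , 258.51389955, 649.13386108])}
top {'intrinsics': array([[416.37465184,   0.        , 319.93992054],
       [  0.        , 416.37465184, 202.95865155],
       [  0.        ,   0.        ,   1.        ]]), 'rvec': array([ 2.15113978, -2.11747996,  0.15993472]), 'tvec': array([165.28171123, 507.47384226, 825.34269263])}
wrist {'intrinsics': array([[345.55293531,   0.        , 319.49758637],
       [  0.        , 345.55293531, 195.07224563],
       [  0.        ,   0.        ,   1.        ]]), 'rvec': array([-2.26546054,  1.78910601,  0.28237985]), 'tvec': array([-648.33684746,  -39.43133141,  381.90134736])}
```

View pics/top0.png

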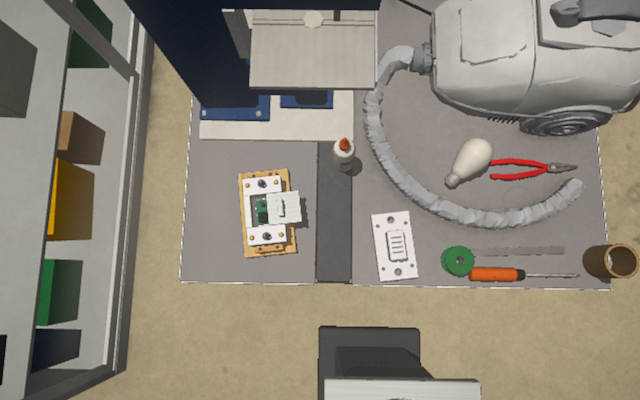

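View pics/scene0.png

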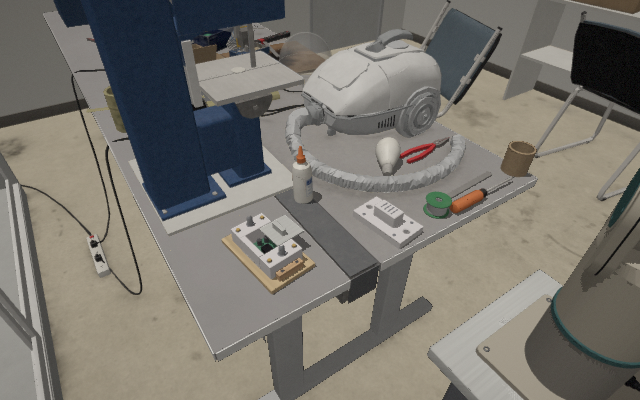

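View pics/wrist0.png

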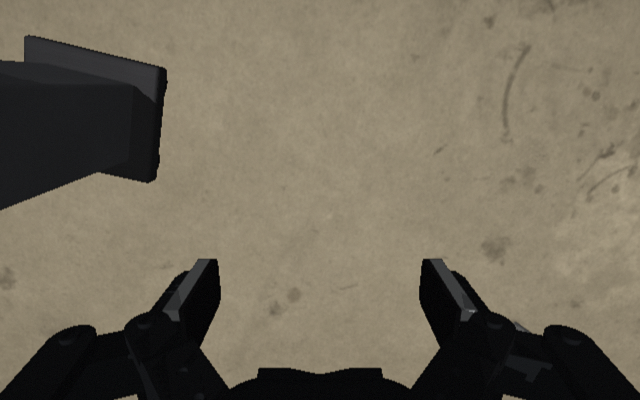

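The top view shows the base at about (266,212), with its cover drawn out towards image right (rib near (285,205)). The loose cap is at about (395,246). Next I'll measure these from the depth.

```bash
python3 - <<'E'
from h import *
z=load('top0');W=cloud(z);im=z['im']
for (u,v) in [(395,246),(380,220),(410,272),(335,230),(220,220),(283,195),(285,205),(297,205),(270,180),(250,240),(262,183),(267,237),(282,250),(345,155),(310,60),(375,80)]:
    print((u,v),im[v,u],W[v,u].round(1))
big=cv2.resize(im[150:300,170:470],None,fx=2.6,fy=2.6,interpolation=cv2.INTER_CUBIC)
cv2.imwrite('pics/topz.png',big[:,:,::-1])
h=W[150:300,170:470,2];hh=np.clip(h*2.5,0,255);hh=np.nan_to_num(hh).astype(np.uint8)
cv2.imwrite('pics/toph.png',cv2.applyColorMap(cv2.resize(hh,None,fx=2.6,fy=2.6,interpolation=0),cv2.COLORMAP_JET))
E
```

```text
(395, 246) [204 197 195] [417.6  19.8  49.2]
(380, 220) [230 225 222] [473.6  45.8  20.1]
(410, 272) [230 224 220] [366.  -15.9  18.8]
(335, 230) [97 95 95] [4.528e+02 1.402e+02 1.000e-01]
(220, 220) [155 146 140] [470.8 390.4  -1.5]
(283, 195) [215 213 204] [519.  249.8  49.5]
(285, 205) [184 182 173] [498.7 245.5  45.6]
(297, 205) [220 218 209] [499.1 220.6  45.5]
(270, 180) [235 230 227] [550.3 277.9  49.1]
(250, 240) [215 208 208] [425.2 314.8  46.1]
(262, 183) [75 71 72] [540.3 291.8  65.8]
(267, 237) [71 69 67] [430.8 278.3  60.2]
(282, 250) [94 78 55] [407.5 252.1  12.2]
(345, 155) [204 196 177] [592.4 124.7  98.3]
(310, 60) [185 177 167] [697.  190.3 278.2]
(375, 80) [173 170 166] [666.4  86.6 274.2]
```

View pics/topz.png

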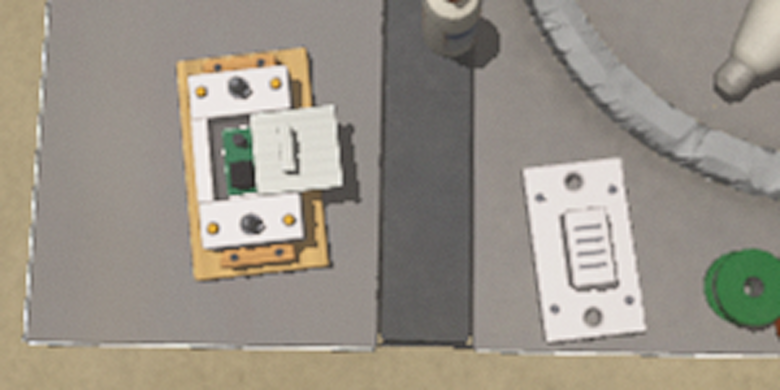

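View pics/toph.png

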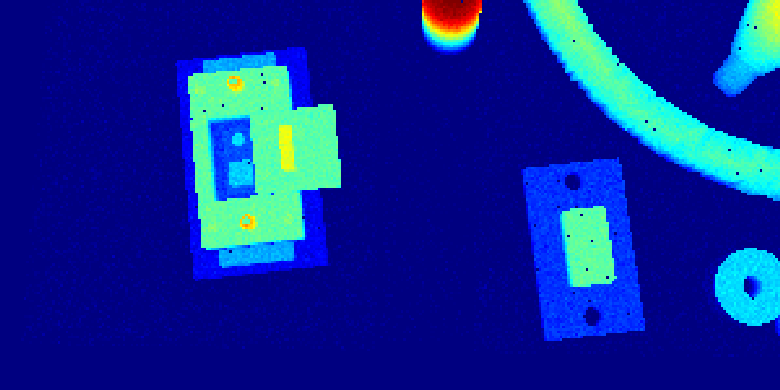

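```bash
cat > fit.py <<'E'
from h import *
def rect(P):
    P=np.asarray(P,np.float32); c,(a,b),ang=cv2.minAreaRect(P); return np.round(c,1),round(a,1),round(b,1),round(ang,2)
E
python3 - <<'E'
from fit import *
W=cloud(load('top0'));X,Y,Z=W[...,0],W[...,1],W[...,2]
def m(x0,x1,y0,y1,z0,z1): return (X>x0)&(X<x1)&(Y>y0)&(Y<y1)&(Z>z0)&(Z<z1)
def comp(mask):
    n,l,s,c=cv2.connectedComponentsWithStats(mask.astype(np.uint8)); k=1+np.argmax(s[1:,4]); return l==k
for name,a in [('board',(380,620,200,380,5,80)),('flange+cover',(380,620,200,380,40,80)),('rib',(450,550,200,300,56,70)),('capall',(330,520,-60,90,8,70)),('capblock',(330,520,-60,90,35,70))]:
    k=comp(m(*a));print(name,k.sum(),rect(W[k][:,:2]),np.median(Z[k]))
for c in [(543,292),(432,278)]:
    k=m(c[0]-15,c[0]+15,c[1]-15,c[1]+15,56,90);print(k.sum(),W[k].mean(0))
k=m(380,620,170,235,38,60);print('cover',rect(W[k][:,:2]))
k=m(470,540,100,160,-5,5)
for r in [(640,800,50,300)]:
    k=(X>r[0]-100)&(X<r[1])&(Y>60)&(Y<420)&(Z>150);print('press',X[k].min(),Y[k].min(),Y[k].max(),Z[k].max())
E
```

```text
board 4601 (array([490.9, 280.8]), 184.3, 131.3, 7.39) 45.74695462912151
flange+cover 2630 (array([491.7, 272.7]), 140.3, 114.9, 7.42) 47.68586282601048
rib 88 (array([493.8, 255.3]), 35.4, 9.8, 7.78) 61.486830641509954
capall 2517 (array([422.,  17.]), 140.1, 81.1, 7.57) 18.316082329577117
capblock 509 (array([421.9,  17.2]), 60.0, 34.6, 6.9) 47.52104454718403
27 [542.81575401 295.62877915  66.56980652]
24 [434.30969523 281.48992354  67.33854773]
cover (array([497.2, 224.6]), 67.0, 20.8, 1.54)
press 651.889039992668 83.87845065441446 419.9917376369903 407.23373251380144
```

Call:
{"method": "step_arm", "body": {"deltas": [[[1, 27, 26, 0, 0, 0, -0.0105], [1, 27, 26, 0, 0, 0, -0.0105], [1, 27, 26, 0, 0, 0, -0.0105], [1, 27, 26, 0, 0, 0, -0.0105], [1, 27, 26, 0, 0, 0, -0.0105], [1, 27, 26, 0, 0, 0, -0.0105], [1, 27, 26, 0, 0, 0, -0.0105], [1, 27, 26, 0, 0, 0, -0.0105], [1, 27, 26, 0, 0, 0, -0.0105], [1, 27, 26, 0, 0, 0, -0.0105]]]}}

```text
clock: 0.98
eef_pos: [421.6, -370.8, 239.2]
tool_rot: [-3.141, 0.0, 0.128]
force: [0.9, -0.4, 0.2]
width: 85.2
```

Call:
{"method": "step_arm", "body": {"deltas": [[[1, 3, 37, 0, 0, 0, 0], [1, 3, 37, 0, 0, 0, 0], [1, 3, 37, 0, 0, 0, 0], [1, 3, 37, 0, 0, 0, 0], [1, 3, 37, 0, 0, 0, 0], [1, 3, 37, 0, 0, 0, 0], [1, 3, 37, 0, 0, 0, 0], [1, 3, 37, 0, 0, 0, 0], [1, 3, 37, 0, 0, 0, 0], [1, 3, 37, 0, 0, 0, 0]]]}}

```text
clock: 1.82
eef_pos: [450.3, -0.6, 239.3]
tool_rot: [3.142, -0.0, 0.129]
force: [-0.6, 0.2, -0.1]
width: 85.7
```

```bash
python3 - <<'E'
from h import *
s=ctrl.read_state();print({k:np.round(s[k],3) for k in s})
grab('wrist','w1');z=load('w1');R=cv2.Rodrigues(z['r'])[0];print('cam',-R.T@z['t'].ravel())
E
```

```text
{'clock': np.float64(1.817), 'qpos': array([-0.066,  0.347,  0.007,  2.049, -0.003,  0.746, -1.5  ]), 'qd': array([-0.914,  0.028, -0.097, -0.058,  0.046,  0.015, -1.029]), 'tau': array([  4.599, -38.364,   0.521, -14.471,  -0.066,   0.192,   1.084]), 'eef_pos': array([450.296,  -0.575, 239.337]), 'tool_rot': array([ 3.142, -0.   ,  0.129]), 'force': array([-0.567,  0.18 , -0.091]), 'torque': array([ 0.04 , -0.026,  0.018]), 'width': np.float64(85.66)}
cam [528.21014767   9.90830261 374.93376314]
```

View pics/w1.png

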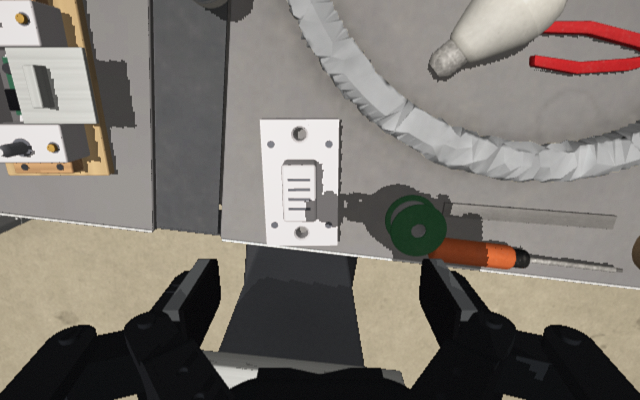

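The wrist view shows the cap at about (300,180) and part of the base at the left edge. Next I'll move over to the base.

Call:
{"method": "step_arm", "body": {"deltas": [[[1, 5, 28, 0, 0, 0, 0], [1, 5, 28, 0, 0, 0, 0], [1, 5, 28, 0, 0, 0, 0], [0, 5, 28, 0, 0, 0, 0], [0, 5, 28, 0, 0, 0, 0], [0, 5, 28, 0, 0, 0, 0], [0, 5, 28, 0, 0, 0, 0], [0, 5, 24, 0, 0, 0, 0], [0, 0, 0, 0, 0, 0, 0], [0, 0, 0, 0, 0, 0, 0]]]}}

```text
clock: 2.7
eef_pos: [490.3, 218.9, 238.9]
tool_rot: [-3.141, 0.001, 0.132]
force: [1.0, -0.8, -0.3]
width: 0.6
```

```bash
python3 - <<'E'
from fit import *
s=ctrl.read_state();print({k:np.round(s[k],3) for k in s})
grab('wrist','w2');z=load('w2');W=cloud(z);X,Y,Z=W[...,0],W[...,1],W[...,2]
def m(x0,x1,y0,y1,z0,z1): return (X>x0)&(X<x1)&(Y>y0)&(Y<y1)&(Z>z0)&(Z<z1)
def comp(mask):
    n,l,s,c=cv2.connectedComponentsWithStats(mask.astype(np.uint8)); k=1+np.argmax(s[1:,4]); return l==k
for name,a in [('board',(380,620,200,380,5,80)),('flange+cover',(380,620,200,380,40,80)),('rib',(450,550,200,300,56,70)),('dA',(525,560,280,312,55,90)),('dB',(417,450,265,298,55,90))]:
    k=comp(m(*a));print(name,k.sum(),rect(W[k][:,:2]),np.median(Z[k]),W[k].mean(0))
E
```

```text
{'clock': np.float64(2.7), 'qpos': array([-0.457,  0.467, -0.021,  1.833,  0.012,  0.842, -1.924]), 'qd': array([ 0.033, -0.015,  0.035,  0.033,  0.013,  0.005,  0.003]), 'tau': array([ -1.543, -45.219,  -0.649, -17.982,  -0.171,  -0.143,  -0.054]), 'eef_pos': array([490.341, 218.93 , 238.876]), 'tool_rot': array([-3.141e+00,  1.000e-03,  1.320e-01]), 'force': array([ 1.012, -0.804, -0.255]), 'torque': array([0.02 , 0.026, 0.018]), 'width': np.float64(0.631)}
board 19198 (array([491.5, 280.7]), 182.3, 129.6, 7.55) 48.26631793340324 [502.41444896 282.22395992  39.33536484]
flange+cover 12259 (array([492.3, 273.5]), 139.4, 115.0, 7.53) 48.95969788718765 [496.51264845 277.21873416  49.79044379]
rib 443 (array([494.7, 255.7]), 36.0, 10.2, 6.8) 62.82828295419487 [495.53755729 255.43908517  62.65389217]
dA 147 (array([544.5, 297. ]), 11.4, 11.6, 24.48) 68.61171042709789 [545.0838091  295.3912542   67.83085167]
dB 142 (array([437.1, 282.5]), 11.5, 9.2, 78.49) 68.09259941149057 [438.4831006  281.74362112  66.22180017]
```

View pics/w2.png

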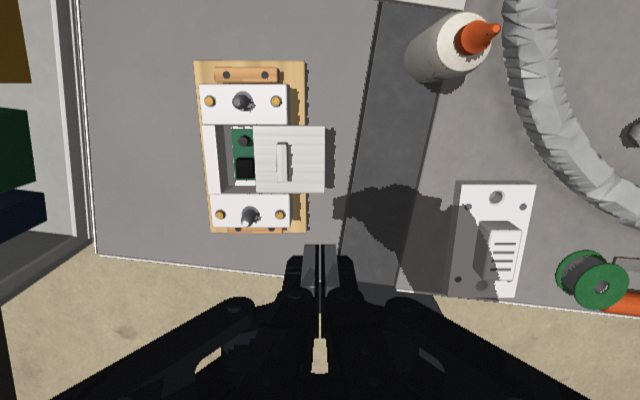

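The wrist view shows the base at (250,145) and the rib at (283,162), and it agrees with the top view. I'll lower the shut fingers on the open side of the rib.

Call:
{"method": "step_arm", "body": {"deltas": [[[0, 4, 3, -35, 0, 0, 0], [0, 4, 3, -35, 0, 0, 0], [0, 0, 0, -35, 0, 0, 0], [0, 0, 0, -35, 0, 0, 0], [0, 0, 0, -20, 0, 0, 0], [0, 0, 0, -12, 0, 0, 0], [0, 0, 0, -6, 0, 0, 0], [0, 0, 0, 0, 0, 0, 0]]]}}

```text
clock: 3.42
eef_pos: [498.0, 221.8, 60.2]
tool_rot: [3.14, 0.002, 0.127]
force: [-0.1, -0.4, 0.3]
width: -0.0
```

```bash
python3 - <<'E'
from h import *
s=ctrl.read_state();print({k:np.round(s[k],3) for k in s})
grab('wrist','w3')
E
```

```text
{'clock': np.float64(3.417), 'qpos': array([-0.461,  0.747, -0.015,  1.946,  0.026,  0.452, -1.939]), 'qd': array([-0.007, -0.039, -0.003, -0.019, -0.002,  0.021, -0.003]), 'tau': array([-3.3000e-02, -5.1725e+01,  5.7800e-01, -9.9080e+00,  1.3000e-02,
       -1.5400e-01, -1.0000e-03]), 'eef_pos': array([497.995, 221.775,  60.232]), 'tool_rot': array([3.14e+00, 2.00e-03, 1.27e-01]), 'force': array([-0.059, -0.358,  0.273]), 'torque': array([ 0.002,  0.029, -0.025]), 'width': np.float64(-0.032)}
```

View pics/w3.png

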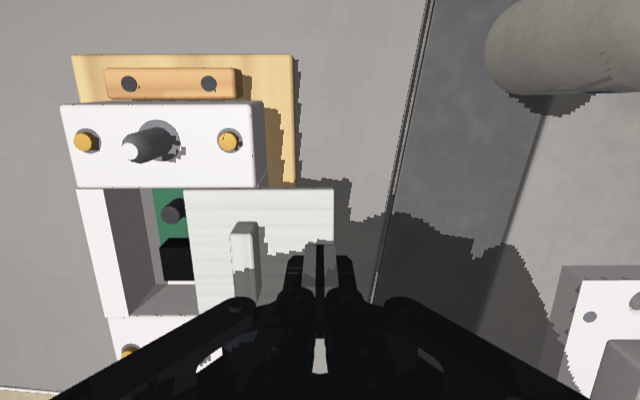

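Call:
{"method": "step_arm", "body": {"deltas": [[[0, -1, 6, 0, 0, 0, 0], [0, -1, 7, 0, 0, 0, 0], [0, -1, 6, 0, 0, 0, 0], [0, -1, 6, 0, 0, 0, 0], [0, -1, 6, 0, 0, 0, 0], [0, -1, 5, 0, 0, 0, 0], [0, 0, 2, 0, 0, 0, 0]]]}}

```text
clock: 4.05
eef_pos: [492.6, 263.1, 61.7]
tool_rot: [-3.141, -0.001, 0.13]
force: [1.3, -1.3, 2.5]
width: -0.3
```

```bash
python3 - <<'E'
from h import *
grab('wrist','w4')
E
```

```text
(no output)
```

View pics/w4.png

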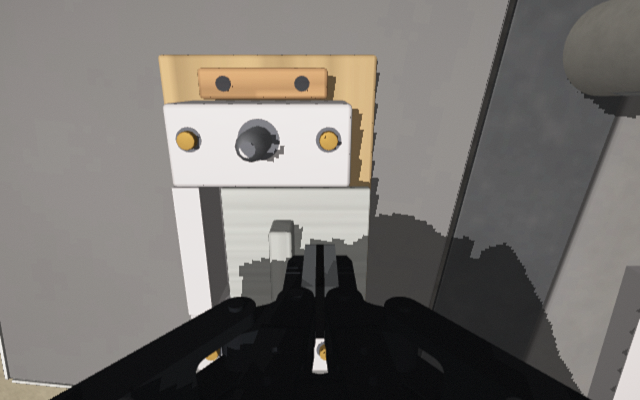

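The cover is moving: the compartment is nearly closed. I'll keep pushing to the stop.

Call:
{"method": "step_arm", "body": {"deltas": [[[0, -1, 4, 0, 0, 0, 0], [0, 0, 3, 0, 0, 0, 0], [0, 0, 2, 0, 0, 0, 0], [0, 0, 0, 0, 0, 0, 0]]]}}

```text
clock: 4.43
eef_pos: [490.9, 271.1, 61.2]
tool_rot: [-3.142, 0.001, 0.129]
force: [0.7, -0.7, 0.8]
width: -0.1
```

Call:
{"method": "step_arm", "body": {"deltas": [[[0, 0, 2, 0, 0, 0, 0], [0, 0, 1, 0, 0, 0, 0]]]}}

```text
clock: 4.6
eef_pos: [490.9, 272.3, 61.0]
tool_rot: [3.14, 0.002, 0.128]
force: [-1.0, -5.1, 3.4]
width: 0.1
```

Call:
{"method": "step_arm", "body": {"deltas": [[[0, 0, 1, 0, 0, 0, 0], [0, 0, 1, 0, 0, 0, 0]]]}}

```text
clock: 4.77
eef_pos: [490.8, 272.6, 61.0]
tool_rot: [3.137, 0.003, 0.127]
force: [-2.1, -8.5, 5.4]
width: 0.0
```

Call:
{"method": "step_arm", "body": {"deltas": [[[0, 0, 0, 0, 0, 0, 0], [0, 0, 0, 0, 0, 0, 0], [0, 0, -8, 0, 0, 0, 0], [0, 0, -6, 10, 0, 0, 0], [0, 0, 0, 35, 0, 0, 0], [0.2, -10, 5, 35, 0, 0, 0], [1, -22, 5, 35, 0, 0, 0], [1, -22, 5, 35, 0, 0, 0], [1, -22, 0, 20, 0, 0, 0], [1, 0, 0, 0, 0, 0, 0]]]}}

```text
clock: 5.6
eef_pos: [413.3, 279.2, 236.1]
tool_rot: [-3.136, -0.005, 0.133]
force: [-0.5, -0.1, -0.3]
width: 60.5
```

Call:
{"method": "step_arm", "body": {"deltas": [[[1, 0, 0, 0, 0, 0, 0], [1, 0, 0, 0, 0, 0, 0]]]}}

```text
clock: 5.77
eef_pos: [416.2, 276.6, 231.4]
tool_rot: [-3.141, -0.001, 0.129]
force: [-0.8, -0.3, -0.6]
width: 82.9
```

```bash
cat >> fit.py <<'E'
def comp(mask):
    n,l,s,c=cv2.connectedComponentsWithStats(mask.astype(np.uint8)); k=1+np.argmax(s[1:,4]); return l==k
E
python3 - <<'E'
from fit import *
s=ctrl.read_state();print({k:np.round(s[k],3) for k in ('eef_pos','tool_rot','qd','width','force')})
for cam,tag in (('wrist','w5'),('top','top5')):
    grab(cam,tag);z=load(tag);W=cloud(z);X,Y,Z=W[...,0],W[...,1],W[...,2]
    def m(x0,x1,y0,y1,z0,z1): return (X>x0)&(X<x1)&(Y>y0)&(Y<y1)&(Z>z0)&(Z<z1)
    for name,a in [('board',(380,620,200,380,5,80)),('flange',(380,620,200,380,43,58)),('rib',(460,530,260,320,56,70)),('dA',(525,560,280,312,55,90)),('dB',(417,450,265,298,55,90))]:
        k=comp(m(*a));print(name,k.sum(),rect(W[k][:,:2]),np.median(Z[k]),W[k].mean(0).round(1))
E
```

```text
{'eef_pos': array([416.152, 276.574, 231.405]), 'tool_rot': array([-3.141e+00, -1.000e-03,  1.290e-01]), 'qd': array([ 0.009,  0.034,  0.008, -0.001, -0.001,  0.002, -0.001]), 'width': np.float64(82.88), 'force': array([-0.806, -0.346, -0.566])}
board 20022 (array([482.7, 289.2]), 170.2, 110.4, 7.35) 48.56777047236304 [489.2 289.7  41.3]
flange 14128 (array([489.7, 290.1]), 139.0, 80.1, 7.38) 48.881851653689345 [494.6 290.7  48.9]
rib 530 (array([489.8, 290.3]), 35.6, 9.4, 7.43) 62.937712938741754 [490.1 290.3  62.9]
dA 176 (array([544.2, 297.2]), 11.6, 11.2, 57.39) 69.09725808648767 [542.9 296.8  68.2]
dB 129 (array([435.6, 283. ]), 11.6, 10.7, 6.62) 68.9074632751323 [437.1 283.1  67.9]
board 2121 (array([519.2, 293.4]), 125.4, 109.9, 7.68) 46.6516293521866 [526.5 282.4  38.1]
flange 1310 (array([508.2, 292.2]), 102.8, 80.3, 7.3) 47.59058005174217 [518.2 286.3  47.7]
rib 84 (array([488.8, 289.7]), 35.1, 9.9, 8.25) 61.68091003478552 [490.  289.3  61.4]
dA 26 (array([543.8, 296.5]), 11.0, 10.1, 46.16) 67.08419029728067 [542.4 295.6  66.5]Traceback (most recent call last):
  File "<stdin>", line 7, in <module>
  File "fit.py", line 5, in comp
    n,l,s,c=cv2.connectedComponentsWithStats(mask.astype(np.uint8)); k=1+np.argmax(s[1:,4]); return l==k
                                                                         ~~~~~~~~~^^^^^^^^^
    return _wrapfunc(a, 'argmax', axis=axis, out=out, **kwds)
    return bound(*args, **kwds)
ValueError: attempt to get argmax of an empty sequence
```

View pics/w5.png

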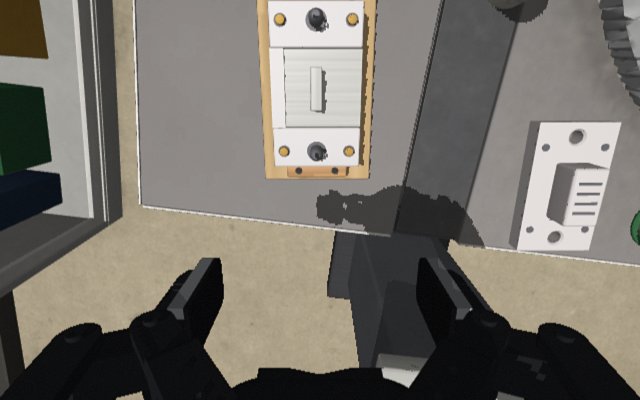

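The cover is home: the rib sits at the flange centre, at about (317,90). The seat is about (489.8,290.2) with yaw 0.129. Now I'll go to the cap.

Call:
{"method": "step_arm", "body": {"deltas": [[[1, 1, -37, 0, 0, 0, 0], [1, 1, -37, 0, 0, 0, 0], [1, 1, -37, 0, 0, 0, 0], [1, 1, -37, 0, 0, 0, 0], [1, 1, -37, 0, 0, 0, 0], [1, 1, -37, 0, 0, 0, 0], [1, 0, -37, 0, 0, 0, 0], [1, 0, 0, 0, 0, 0, 0], [1, 0, 0, 0, 0, 0, 0]]]}}

```text
clock: 6.62
eef_pos: [421.6, 14.9, 230.4]
tool_rot: [3.141, 0.002, 0.122]
force: [0.4, 0.3, 0.6]
width: 85.7
```

```bash

python3 - <<'E'
from fit import *
s=ctrl.read_state();print({k:np.round(s[k],3) for k in ('eef_pos','tool_rot','qd','width','force','qpos')})
for cam,tag in (('wrist','w6'),):
    grab(cam,tag);z=load(tag);W=cloud(z);X,Y,Z=W[...,0],W[...,1],W[...,2]
    def m(x0,x1,y0,y1,z0,z1): return (X>x0)&(X<x1)&(Y>y0)&(Y<y1)&(Z>z0)&(Z<z1)
    for name,a in [('capall',(330,520,-60,90,8,70)),('flange',(330,520,-60,90,12,26)),('capblock',(330,520,-60,90,42,70))]:
        k=comp(m(*a));print(name,k.sum(),rect(W[k][:,:2]),np.median(Z[k]),W[k].mean(0).round(1))
E
```

```text
{'eef_pos': array([421.588,  14.859, 230.385]), 'tool_rot': array([3.141e+00, 2.000e-03, 1.220e-01]), 'qd': array([-0.059, -0.001, -0.048, -0.008, -0.011, -0.004, -0.014]), 'width': np.float64(85.702), 'force': array([0.364, 0.26 , 0.64 ]), 'qpos': array([-0.133,  0.323,  0.04 ,  2.127, -0.019,  0.694, -1.53 ])}
capall 10288 (array([422.5,  17.3]), 140.1, 80.2, 7.57) 19.363861810012537 [428.2  17.9  25.5]
flange 7978 (array([422.5,  17.3]), 140.1, 80.2, 7.57) 19.09605701167895 [429.   18.   19.1]
capblock 2194 (array([422.9,  17.5]), 59.6, 33.4, 7.59) 49.011312793811086 [424.3  17.5  48.9]
```

View pics/w6.png

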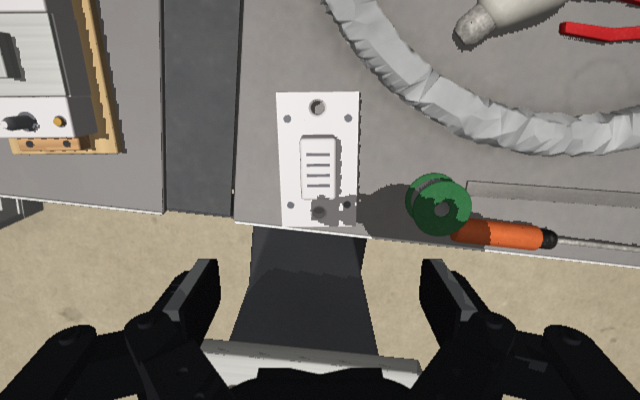

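Call:
{"method": "step_arm", "body": {"deltas": [[[1, 0, 0, -35, 0, 0, 0], [1, 0, 0, -35, 0, 0, 0], [1, 0, 0, -35, 0, 0, 0], [1, 0, 0, -30, 0, 0, 0], [1, 0, 0, -15, 0, 0, 0], [1, 0, 0, 0, 0, 0, 0], [1, 0, 0, 0, 0, 0, 0]]]}}

```text
clock: 7.25
eef_pos: [421.1, 18.9, 80.4]
tool_rot: [-3.141, 0.003, 0.131]
force: [0.0, -0.2, 0.7]
width: 85.1
```

Call:
{"method": "step_arm", "body": {"deltas": [[[1, 1.5, -1, -20, 0, 0, 0], [1, 0, 0, -15, 0, 0, 0], [1, 0, 0, -10, 0, 0, 0], [1, 0, 0, -4, 0, 0, 0], [1, 0, 0, 0, 0, 0, 0], [1, 0, 0, 0, 0, 0, 0]]]}}

```text
clock: 7.75
eef_pos: [422.7, 15.2, 49.4]
tool_rot: [3.136, 0.007, 0.13]
force: [-0.4, 0.1, 1.1]
width: 85.3
```

```bash

python3 - <<'E'
from fit import *
grab('scene','s7');grab('wrist','w7')
E
```

```text
(no output)
```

View pics/w7.png

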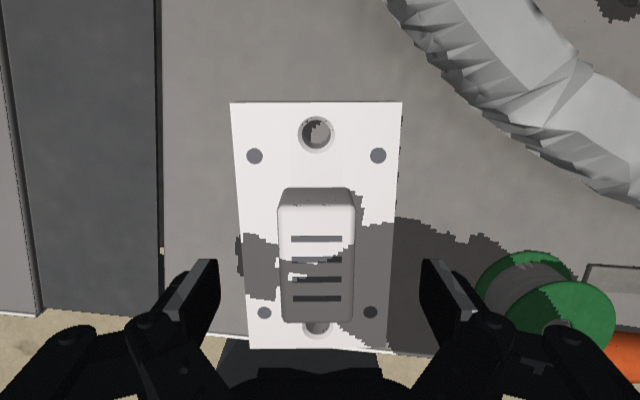

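```bash

python3 - <<'E'
from fit import *
s=ctrl.read_state();print({k:np.round(s[k],3) for k in ('eef_pos','tool_rot','qd','width','force','qpos','tau')})
E
```

```text
{'eef_pos': array([422.566,  15.115,  49.39 ]), 'tool_rot': array([3.136, 0.007, 0.129]), 'qd': array([-0.005,  0.002,  0.003,  0.005,  0.008, -0.002, -0.008]), 'width': np.float64(85.398), 'force': array([0.45 , 1.104, 0.53 ]), 'qpos': array([ 0.028,  0.695, -0.195,  2.269,  0.596,  0.234, -2.148]), 'tau': array([ 1.8000e-01, -4.4053e+01, -1.4750e+00, -4.2460e+00,  1.1000e-02,
        5.3000e-02,  8.0000e-03])}
```

Call:
{"method": "step_arm", "body": {"deltas": [[[1, 0, 0, -2, 0, 0, 0], [1, 0, 0, 0, 0, 0, 0]]]}}

```text
clock: 8.02
eef_pos: [422.2, 15.1, 47.0]
tool_rot: [3.136, 0.008, 0.129]
force: [-0.7, -0.9, -0.8]
width: 85.2
```

Call:
{"method": "step_arm", "body": {"deltas": [[[1, 5, 2, 0, 0, 0, 0], [1, 5, 1, 0, 0, 0, 0], [1, 5, 1, 0, 0, 0, 0], [1, 0, 0, -4, 0, 0, 0], [1, 0, 0, -4, 0, 0, 0], [1, 0, 0, -4, 0, 0, 0], [1, 0, 0, -4, 0, 0, 0], [1, 0, 0, 0, 0, 0, 0]]]}}

```text
clock: 8.68
eef_pos: [435.9, 18.8, 29.5]
tool_rot: [3.136, 0.011, 0.129]
force: [0.7, -0.3, -0.1]
width: 85.3
```

```bash

python3 - <<'E'
from fit import *
s=ctrl.read_state();print({k:np.round(s[k],3) for k in ('eef_pos','tool_rot','qd','width','force','qpos','tau')})
E
```

```text
{'eef_pos': array([435.865,  18.785,  29.487]), 'tool_rot': array([3.136, 0.011, 0.129]), 'qd': array([-0.   , -0.015,  0.002, -0.001, -0.055,  0.01 ,  0.062]), 'width': np.float64(85.347), 'force': array([ 0.676, -0.3  , -0.107]), 'qpos': array([ 0.047,  0.749, -0.231,  2.234,  0.732,  0.244, -2.284]), 'tau': array([-1.0000e-02, -4.6258e+01, -2.0860e+00, -3.9470e+00,  3.0500e-01,
       -9.0000e-03, -3.8600e-01])}
```

Call:
{"method": "step_arm", "body": {"deltas": [[[0, 0, 0, 0, 0, 0, 0], [0, 0, 0, 0, 0, 0, 0], [0, 0, 0, 0, 0, 0, 0], [0, 0, 0, 0, 0, 0, 0], [0, 0, 0, 0, 0, 0, 0], [0, 0, 0, 0, 0, 0, 0], [0, 0, 0, 0, 0, 0, 0]]]}}

```text
clock: 9.27
eef_pos: [436.7, 18.9, 30.8]
tool_rot: [3.136, 0.009, 0.129]
force: [-1.1, 0.0, 5.9]
width: 33.3
```

```bash

python3 - <<'E'
from fit import *
s=ctrl.read_state();print({k:np.round(s[k],3) for k in ('eef_pos','tool_rot','qd','width','force','torque')})
grab('wrist','w8')
E
```

```text
{'eef_pos': array([436.742,  18.904,  30.806]), 'tool_rot': array([3.136, 0.009, 0.129]), 'qd': array([ 0.   , -0.001,  0.001,  0.   , -0.   ,  0.002, -0.   ]), 'width': np.float64(33.335), 'force': array([-1.051,  0.   ,  5.885]), 'torque': array([ 0.045,  0.214, -0.026])}
```

View pics/w8.png

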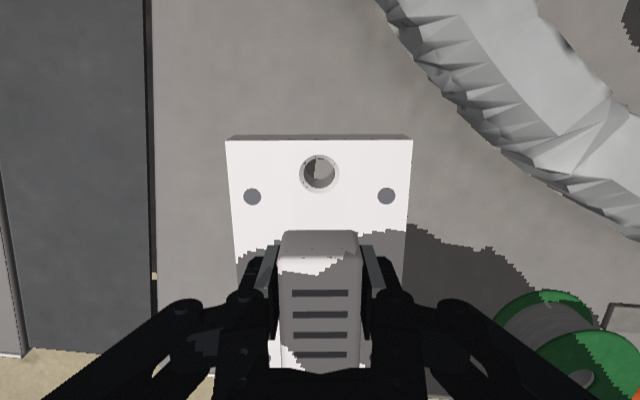

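Call:
{"method": "step_arm", "body": {"deltas": [[[0, 0, 0, 5, 0, 0, 0], [0, 0, 0, 10, 0, 0, 0], [0, 0, 0, 20, 0, 0, 0], [0, 0, 0, 25, 0, 0, 0], [0, 0, 0, 25, 0, 0, 0], [0, 0, 0, 15, 0, 0, 0], [0, 0, 0, 5, 0, 0, 0], [0, 0, 0, 0, 0, 0, 0]]]}}

```text
clock: 9.98
eef_pos: [437.4, 18.8, 136.4]
tool_rot: [3.136, 0.007, 0.128]
force: [0.4, -0.8, -2.1]
width: 33.2
```

```bash

python3 - <<'E'
from fit import *
s=ctrl.read_state();print({k:np.round(s[k],3) for k in ('eef_pos','tool_rot','qd','width','force','torque','qpos')})
grab('wrist','w9')
E
```

```text
{'eef_pos': array([437.352,  18.762, 136.401]), 'tool_rot': array([3.136, 0.007, 0.128]), 'qd': array([-0.022,  0.041,  0.033,  0.018,  0.02 , -0.025, -0.016]), 'width': np.float64(33.187), 'force': array([ 0.427, -0.781, -2.109]), 'torque': array([-0.028, -0.049, -0.026]), 'qpos': array([ 0.246,  0.555, -0.508,  2.174,  0.531,  0.542, -2.107])}
```

View pics/w9.png

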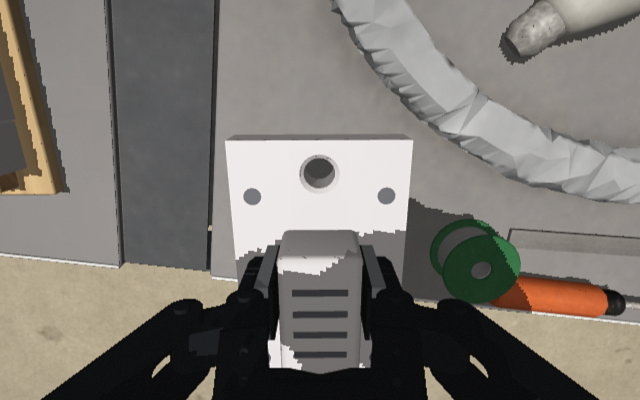

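The cap is held without slip, at the same place in the picture. I'll carry it to the base.

Call:
{"method": "step_arm", "body": {"deltas": [[[0, 0, 20, 0, 0, 0, 0], [0, 0, 30, 0, 0, 0, 0], [0, 0, 35, 0, 0, 0, 0], [0, 0, 35, 0, 0, 0, 0], [0, 5, 35, 0, 0, 0, 0], [0, 10, 35, 0, 0, 0, 0], [0, 15, 30, 0, 0, 0, 0], [0, 15, 30, 0, 0, 0, 0], [0, 15, 20, 0, 0, 0, 0], [0, 6, 3, 0, 0, 0, 0]]]}}

```text
clock: 10.87
eef_pos: [503.2, 297.5, 133.9]
tool_rot: [3.14, 0.009, 0.134]
force: [1.2, 1.0, -1.8]
width: 33.3
```

Call:
{"method": "step_arm", "body": {"deltas": [[[0, 0, 0, 0, 0, 0, 0], [0, 0, 0, 0, 0, 0, 0], [0, 0, 0, 0, 0, 0, 0]]]}}

```text
clock: 11.12
eef_pos: [501.5, 289.9, 134.2]
tool_rot: [3.134, 0.012, 0.128]
force: [-0.3, -0.7, -1.5]
width: 32.9
```

```bash

python3 - <<'E'
from fit import *
s=ctrl.read_state();print({k:np.round(s[k],3) for k in ('eef_pos','tool_rot','qd','width','force','torque','qpos')})
for cam,tag in (('wrist','w10'),('top','top10')):
    grab(cam,tag);z=load(tag);W=cloud(z);X,Y,Z=W[...,0],W[...,1],W[...,2]
    print(cam)
    def m(x0,x1,y0,y1,z0,z1): return (X>x0)&(X<x1)&(Y>y0)&(Y<y1)&(Z>z0)&(Z<z1)
    k=comp(m(400,600,230,350,105,132));print('capflange',k.sum(),rect(W[k][:,:2]),np.median(Z[k]))
    P=W[k]; A=np.c_[P[:,:2]-P[:,:2].mean(0),np.ones(len(P))]; print('plane',np.linalg.lstsq(A,P[:,2],rcond=None)[0].round(3))
grab('scene','s10')
E
```

```text
{'eef_pos': array([501.459, 289.874, 134.19 ]), 'tool_rot': array([3.134, 0.012, 0.128]), 'qd': array([ 0.009, -0.012, -0.007, -0.001, -0.   , -0.001, -0.   ]), 'width': np.float64(32.877), 'force': array([-0.32 , -0.692, -1.46 ]), 'torque': array([ 0.001, -0.057,  0.016]), 'qpos': array([-0.266,  0.712, -0.492,  1.794,  0.462,  0.768, -2.443])}
wrist
capflange 19829 (array([521.4, 293.1]), 71.9, 80.6, 7.42) 122.17526814650675
plane [-5.30000e-02 -1.00000e-02  1.21791e+02]
top
capflange 891 (array([453.1, 284.1]), 72.1, 80.3, 7.58) 121.57737502543706
plane [1.90000e-02 1.00000e-03 1.21272e+02]
```

View pics/w10.png

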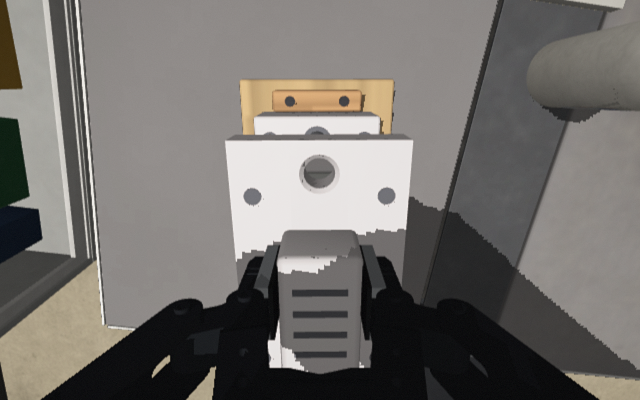

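View pics/s10.png

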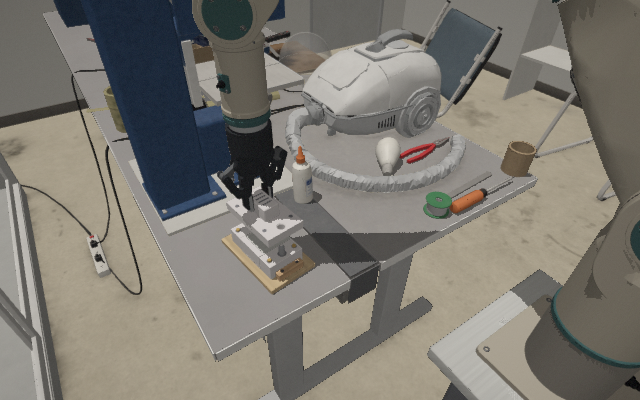

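```bash

python3 - <<'E'
from fit import *
for tag,sl in (('w10',[(slice(145,228),slice(235,405))]),('w9',[(slice(145,228),slice(235,405))]),('w8',[(slice(145,228),slice(235,405))])):
    W=cloud(load(tag));P=W[sl[0]].reshape(-1,3)
    P=P[np.isfinite(P).all(1)]
    for i in range(6):
        med=P[:,:2].mean(0);A=np.c_[P[:,:2]-med,np.ones(len(P))];c=np.linalg.lstsq(A,P[:,2],rcond=None)[0];r=P[:,2]-A@c
        P=P[abs(r)<max(1.5,2*r.std())]
    print(tag,len(P),c.round(4),r.std())
E
```

```text
w10 12989 [-1.700000e-03 -2.400000e-03  1.221986e+02] 0.5816314351256422
w9 12991 [2.000000e-03 1.400000e-03 1.246718e+02] 0.5850250950899086
w8 13013 [-3.00000e-04  6.00000e-04  1.90204e+01] 0.5837759517737882
```

Call:
{"method": "step_arm", "body": {"deltas": [[[0, 2, 1.5, -5, 0, 0, 0], [0, 0.4, 0.2, -10, 0, 0, 0], [0, 0, 0, -6, 0, 0, 0], [0, 0, 0, 0, 0, 0, 0], [0, 0, 0, 0, 0, 0, 0]]]}}

```text
clock: 11.68
eef_pos: [504.6, 293.3, 113.6]
tool_rot: [3.135, 0.011, 0.129]
force: [0.0, 0.6, -1.0]
width: 32.7
```

Call:
{"method": "step_arm", "body": {"deltas": [[[0, 0, 0, 0, 0, 0, 0], [0, 0, 0, 0, 0, 0, 0]]]}}

```text
clock: 11.85
eef_pos: [505.2, 293.9, 114.6]
tool_rot: [3.136, 0.009, 0.129]
force: [0.0, -0.5, -1.1]
width: 32.9
```

```bash

python3 - <<'E'
from fit import *
for i in range(3):
    s=ctrl.read_state();print({k:np.round(s[k],2) for k in ('clock','eef_pos','tool_rot','width','force')})
    grab('wrist','w11');W=cloud(load('w11'));X,Y,Z=W[...,0],W[...,1],W[...,2]
    k=comp((X>400)&(X<600)&(Y>230)&(Y<350)&(abs(Z-101.5)<3))
    c,a,b,g=rect(W[k][:,:2]);print(c,a,b,g)
    P=W[k][:,:2];g=np.deg2rad(7.4);u=np.array([np.cos(g),np.sin(g)]);v=np.array([-u[1],u[0]])
    far=(P@u).max(); vv=P@v; ce=u*(far-70)+v*(vv.max()+vv.min())/2;print('centre',ce.round(1))
E
```

```text
{'clock': np.float64(11.85), 'eef_pos': array([505.22, 293.88, 114.6 ]), 'tool_rot': array([3.14, 0.01, 0.13]), 'width': np.float64(32.92), 'force': array([ 0.01, -0.52, -1.08])}
[525.2 297.2] 71.9 80.5 7.8
centre [491.4 292.8]
{'clock': np.float64(11.9), 'eef_pos': array([505.25, 293.86, 114.67]), 'tool_rot': array([3.14, 0.01, 0.13]), 'width': np.float64(33.23), 'force': array([ 0.73,  0.49, -1.16])}
[525.2 297.2] 72.4 80.6 7.46
centre [491.7 292.9]
{'clock': np.float64(11.95), 'eef_pos': array([505.26, 293.87, 114.73]), 'tool_rot': array([3.14, 0.01, 0.13]), 'width': np.float64(33.11), 'force': array([ 0.03,  0.21, -1.76])}
[525.3 297. ] 71.8 80.5 7.75
centre [491.5 292.7]
```

View pics/w11.png

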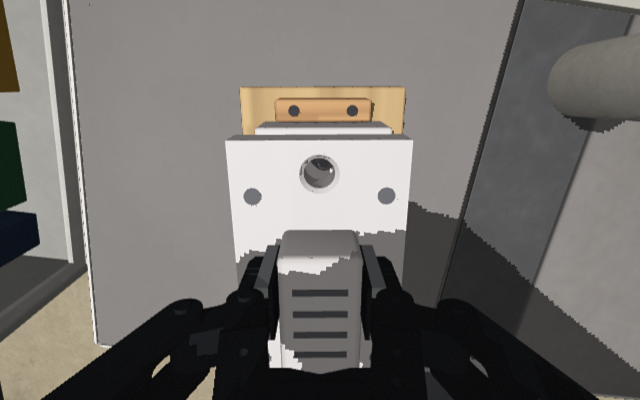

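Call:
{"method": "step_arm", "body": {"deltas": [[[0, -1.5, -2.2, 0, 0, 0, 0], [0, 0, 0, 0, 0, 0, 0], [0, 0, 0, 0, 0, 0, 0], [0, 0, 0, 0, 0, 0, 0]]]}}

```text
clock: 12.33
eef_pos: [503.6, 291.4, 114.5]
tool_rot: [3.136, 0.009, 0.129]
force: [0.2, -0.4, -2.2]
width: 33.1
```

Call:
{"method": "step_arm", "body": {"deltas": [[[0, 0, 0, 0, 0, 0, 0], [0, 0, 0, 0, 0, 0, 0], [0, 0, 0, 0, 0, 0, 0], [0, 0, 0, 0, 0, 0, 0]]]}}

```text
clock: 12.67
eef_pos: [503.6, 291.5, 114.4]
tool_rot: [3.136, 0.009, 0.129]
force: [-0.2, -0.7, -2.0]
width: 33.0
```

```bash

python3 - <<'E'
from fit import *
s=ctrl.read_state();print({k:np.round(s[k],2) for k in ('clock','eef_pos','tool_rot','width','force')})
grab('wrist','w12');W=cloud(load('w12'));X,Y,Z=W[...,0],W[...,1],W[...,2]
k=comp((X>400)&(X<600)&(Y>230)&(Y<350)&(abs(Z-101.5)<3))
P=W[k][:,:2];g=np.deg2rad(7.4);u=np.array([np.cos(g),np.sin(g)]);v=np.array([-u[1],u[0]])
far=(P@u).max(); vv=P@v; ce=u*(far-70)+v*(vv.max()+vv.min())/2;print('centre',ce.round(1))
E
```

```text
{'clock': np.float64(12.67), 'eef_pos': array([503.63, 291.52, 114.43]), 'tool_rot': array([3.14, 0.01, 0.13]), 'width': np.float64(33.01), 'force': array([-0.17, -0.69, -2.05])}
centre [489.9 290.3]
```

Call:
{"method": "step_arm", "body": {"deltas": [[[0, 0, 0, -5, 0, 0, 0], [0, 0, 0, -4, 0, 0, 0], [0, 0, 0, -3, 0, 0, 0], [0, 0, 0, -3, 0, 0, 0], [0, 0, 0, -3, 0, 0, 0], [0, 0, 0, 0, 0, 0, 0]]]}}

```text
clock: 13.22
eef_pos: [503.2, 291.2, 95.6]
tool_rot: [3.136, 0.01, 0.129]
force: [-0.1, -0.1, -1.2]
width: 33.0
```

Call:
{"method": "step_arm", "body": {"deltas": [[[0, 0, 0, -3, 0, 0, 0], [0, 0, 0, -3, 0, 0, 0], [0, 0, 0, -3, 0, 0, 0], [0, 0, 0, 0, 0, 0, 0]]]}}

```text
clock: 13.55
eef_pos: [503.3, 291.2, 86.8]
tool_rot: [3.136, 0.01, 0.129]
force: [-0.9, 0.2, -0.7]
width: 33.1
```

The cap is on both dowels with no side force. I'll lower it onto the pins.

Call:
{"method": "step_arm", "body": {"deltas": [[[0, 0, 0, -3, 0, 0, 0], [0, 0, 0, -2, 0, 0, 0], [0, 0, 0, 0, 0, 0, 0], [0, 0, 0, 0, 0, 0, 0]]]}}

```text
clock: 13.88
eef_pos: [503.8, 291.6, 82.7]
tool_rot: [3.136, 0.009, 0.129]
force: [0.3, -1.1, 1.6]
width: 32.9
```

Call:
{"method": "step_arm", "body": {"deltas": [[[0, 0, 0, -2, 0, 0, 0], [0, 0, 0, -2, 0, 0, 0], [0, 0, 0, 0, 0, 0, 0], [0, 0, 0, 0, 0, 0, 0]]]}}

```text
clock: 14.22
eef_pos: [503.8, 291.6, 78.9]
tool_rot: [3.136, 0.009, 0.129]
force: [-0.4, -0.9, 5.3]
width: 33.1
```

Call:
{"method": "step_arm", "body": {"deltas": [[[0, 0, 0, -1, 0, 0, 0], [0, 0, 0, -1, 0, 0, 0], [0, 0, 0, 0, 0, 0, 0], [0, 0, 0, 0, 0, 0, 0]]]}}

```text
clock: 14.55
eef_pos: [503.8, 291.6, 78.8]
tool_rot: [3.136, 0.008, 0.129]
force: [-3.7, -4.7, 21.2]
width: 33.0
```

Call:
{"method": "step_arm", "body": {"deltas": [[[0, 0, 0, -1, 0, 0, 0], [0, 0, 0, -1, 0, 0, 0], [0, 0, 0, 0, 0, 0, 0], [0, 0, 0, 0, 0, 0, 0]]]}}

```text
clock: 14.88
eef_pos: [503.7, 291.6, 78.8]
tool_rot: [3.135, 0.007, 0.129]
force: [-7.7, -6.6, 36.1]
width: 33.4
```

Call:
{"method": "step_arm", "body": {"deltas": [[[0, 0, 0, 1, 0, 0, 0], [0, 0, 0, 0, 0, 0, 0], [0, 0, 0, 0, 0, 0, 0], [0, 0, 0, 0, 0, 0, 0], [0, 0, 0, 0, 0, 0, 0], [0, 0, 0, 0, 0, 0, 0]]]}}

```text
clock: 15.38
eef_pos: [503.8, 291.6, 78.8]
tool_rot: [3.135, 0.007, 0.129]
force: [-6.3, -5.5, 29.9]
width: 33.2
```

```bash

python3 - <<'E'
from fit import *
grab('wrist','w13');grab('scene','s13')
s=ctrl.read_state();print({k:np.round(s[k],3) for k in ('clock','eef_pos','tool_rot','width','force','torque')})
W=cloud(load('w13'));X,Y,Z=W[...,0],W[...,1],W[...,2]
k=comp((X>400)&(X<600)&(Y>230)&(Y<350)&(abs(Z-66.5)<3))
P=W[k][:,:2];g=np.deg2rad(7.4);u=np.array([np.cos(g),np.sin(g)]);v=np.array([-u[1],u[0]])
far=(P@u).max(); vv=P@v; ce=u*(far-70)+v*(vv.max()+vv.min())/2;print('centre',ce.round(1),'flange top z',np.median(Z[k]))
P=W[145:228,235:405].reshape(-1,3)
for i in range(6):
    A=np.c_[P[:,:2]-P[:,:2].mean(0),np.ones(len(P))];c=np.linalg.lstsq(A,P[:,2],rcond=None)[0];r=P[:,2]-A@c;P=P[abs(r)<max(1.5,2*r.std())]
print(c.round(4))
z=load('s13')['im'][190:300,190:340];cv2.imwrite('pics/s13z.png',cv2.resize(z,None,fx=5,fy=5,interpolation=cv2.INTER_CUBIC)[:,:,::-1])
E
```

```text
{'clock': np.float64(15.483), 'eef_pos': array([503.747, 291.575,  78.79 ]), 'tool_rot': array([3.135, 0.007, 0.129]), 'width': np.float64(32.969), 'force': array([-5.716, -5.07 , 29.476]), 'torque': array([-0.913,  1.514,  0.063])}
centre [489.9 290.4] flange top z 67.01487603872434
 ** On entry to DLASCL parameter number  4 had an illegal value
 ** On entry to DLASCL parameter number  4 had an illegal valueTraceback (most recent call last):
  File "<stdin>", line 10, in <module>
    x, resids, rank, s = _umath_linalg.lstsq(a, b, rcond,
                         ~~~~~~~~~~~~~~~~~~~^^^^^^^^^^^^^
                                             signature=signature)
                                             ^^^^^^^^^^^^^^^^^^^^
    raise LinAlgError("SVD did not converge in Linear Least Squares")
numpy.linalg.LinAlgError: SVD did not converge in Linear Least Squares
```

View pics/w13.png

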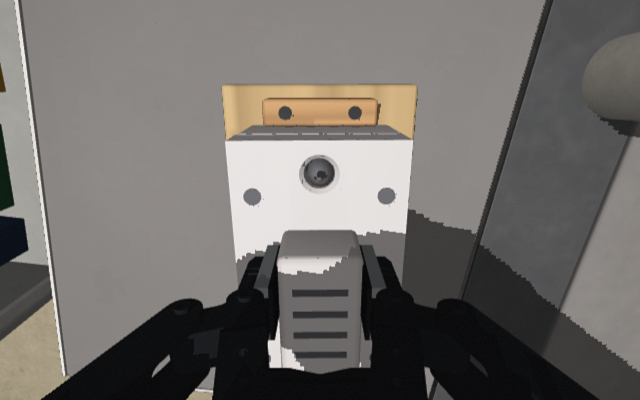

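The cap's flange top reads 67 mm. The camera read the 48 mm plane as 48.9, so this is the seated 66 mm. The dowel shows in the hole at (319,173), the centre is (489.9,290.4), and the push is steady at about 29 N. I'll hand in now.

```bash
python3 -c "
from cell import ctrl
print(ctrl.finish_job())"
```

```text
the job is handed in; nothing more can be done
None
```

The housing is closed and I handed the job in at about 15.5 s, with the gripper still holding the upper half and pressing it down. The hand-in reports no verdict, so I can only give my own readings.

**What I did:**
- **Cover:** I pushed it home with shut fingers until it met the hard stop at about 8 N. The camera then showed the rib at the flange centre.
- **Upper half:** I gripped it about 14 mm off-centre along its length, because the arm could not reach low enough over its middle. I then set it on both dowels and pressed it down onto the pins.

**Last checks:**

| Check | Reading |
|---|---|
| Upper-half centre (by wrist camera) | (489.9, 290.4) mm |
| Seat centre | (489.8, 290.2) mm |
| Downward travel | hard stop at TCP z 78.8 mm, which is fully closed |
| Flange top | 67 mm, against 66 mm expected; this camera reads about 1 mm high |
| Tool turn about vertical | 0.129 rad, in line with the base |
| Downward push | steady at about 29 N (I had overshot to 36 N and eased off) |

**Failed check:** my final camera check that the upper half is level crashed on missing depth pixels. The evidence that it is level is that it was level before lowering, and the tool's tilt changed by only about 0.005 rad by the end.

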